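# Pop a test tile out of its ejector and trap it in the lane

## Task

On the china decorating bench, press the key of the tile ejector with one fingertip so that the white test tile pops over the lip, and trap the tile with the other finger in the sloping lane before it slides off the low end into the reject tray. Finish while holding: one finger keeps the key all the way down, the other keeps the tile lying flat on the lane, its whole length past the lip. Only touch and press: do not pick the tile up, and leave the other things on the bench where they stand.

Things in the scene. Friction and masses are not known exactly. Their poses are not given: they have to be found in the camera images.
- deck: Sloping dark steel deck of the fixed tile ejector. Origin on the lane's surface, mid width, 62 mm above the bench; +y runs downhill (20 degrees below level), x level across the lane, z square to it. In mm here: lane 56 wide, side walls 4 thick and 10 high; pocket y -112 to -48; fixed lip 6 high, y -48 to -44; then open lane to y 98. Key housing on the -x side, top flush with the lane.
- key (a joint): Travel of the ejector's black key, straight down: 0 = up, 0.010 m = all the way down, against a spring (with the tile's weight 1 N at first, about 3.5 N at the bottom; it springs back). It raises a lifter plate under the tile by as much, square to the lane: at about 6 mm the tile comes free of the lip.
- key_top (a point): Centre of the key's top, at deck x -59, y 45 mm when up. A flat pad parallel to the lane, 30 mm across by 36 along the slope, 13 mm above the lane's surface when up and 4 when fully down; moves with the key. Two level fingertips, one on the key, one beside it over the lane, thus end with the second about 4 mm above the lane: low enough to stop the tile.
- lane_end (a point): Middle of the lane's low end, on its surface (deck y 98 mm); below it a steel reject tray, 16 mm high. The lane is slippery: a freed tile slides down by itself, passing the key in about 0.3 s and dropping off here soon after, so the trapping finger must be in the lane already while the key goes down.
- tile: The plain white glazed test tile, 52 (x) by 60 (y, along the slope) by 12 mm thick, about 85 g. Origin: centre of its underside; axes parallel to the deck's at the start. It starts in the pocket, centre near deck y -79 mm, held by the lip; freed, it slides until its leading (+y) edge meets a finger.
- jar: Bystander, to be left alone: a squat amber glass jar, 44 mm across, 55 high; origin at the middle of its underside.
- mug: Bystander, to be left alone: a white china mug, 72 mm across, 80 high; origin at the middle of its underside.
- oil: Bystander, to be left alone: a slim green glass bottle, 36 mm across, 100 high; origin at the middle of its underside.
- brush: Bystander, to be left alone: a paint brush lying flat, 160 mm long; origin under its middle.
- plate: Bystander, to be left alone: a white china plate, 190 mm across, 22 high; origin at the middle of its underside.
- bowl: Bystander, to be left alone: a blue china bowl, 110 mm across, 50 high; origin at the middle of its underside.
- cup: Bystander, to be left alone: a white china cup without a handle, 76 mm across, 65 high; origin at the middle of its underside.
- weight: Bystander, to be left alone: a small brass weight with a knob, 48 mm across, 50 high; origin at the middle of its underside.
Mind the look-alikes: they are no part of the job. There is more than one size of the tile; the job needs the middle-sized.

How it is judged (in metres and radians):
On the way, in this order (a step that is already met when the one before it is completed fails the run):
1. the key is pressed by a finger far enough to free the tile (value of joint key above 0.0055 m and contact force between the fingers and key above 0.3 N).
2. the tile, past the lip, is stopped by a finger in the lane while the key is kept down (y of tile in the frame of deck between -0.016 and 0.055 m and contact force between the fingers and tile above 0.04 N and value of joint key above 0.007 m and contact force between the fingers and key above 0.3 N), for 0.2 s.
At the end, for the whole second after the job is handed in: The key is at least 7 mm down under a finger (over 0.3 N); the tile is at rest, flat on the lane (within 5 mm and 0.1 rad), its centre at deck y -16 to 55 mm (whole length past the lip, still on the lane), carried by the lane and touched by a finger (over 0.04 N) (all of step 2 and z of tile in the frame of deck between -0.004 and 0.005 m and angle between the z axis of tile and the z axis of deck, either way round below 0.1 rad and x of tile in the frame of deck between -0.012 and 0.012 m and contact force between tile and deck above 0.1 N and linear speed of tile below 0.01 m/s); the arm keeps its last pose, push and grip.
It fails at once if the tile is lifted more than 30 mm off the lane (z of tile in the frame of deck above 0.03 m).
It fails at once if the tile has slid off the low end of the lane (y of tile in the frame of deck above 0.085 m).
It fails at once if a bystander was moved by more than 20 mm (distance of any of jar, mug, oil, brush, plate, bowl, cup, weight from where it was at the start of the episode above 0.02 m).
It also fails if it takes over 29 s, if anything falls off the work surface, if the arm or the gripper's body presses on something with over 40 N, if the wrist force passes 120 N, or if a joint passes its speed limit or range.

## Robot

A 6-joint arm with a two-finger parallel gripper is mounted at the origin on the work surface. World frame = base frame: x ahead of the robot, y to its left, z up, the work surface at z = 0. Lengths are in mm, angles in rad, forces in N, time in s.
With the tool pointing down it reaches from about 350 to 875 mm from the base axis. Payload 4.2 kg.
Tool frame: the origin (TCP) lies at the very end of the fingers, on their centre line; the grasp point (between the pads) lies 19 mm behind it (arm.grasp_offset is the distance from the TCP to the grasp point, in mm); z points along the fingers, y is the direction in which the jaws open and shut (so a half turn about z gives the same grasp; the last joint's range is limited). The gripper opens to 85 mm and grips with 20 to 120 N. Pads are 22 mm wide; open, the fingers measure 114 mm over their backs; the gripper's body (76 mm by 85 mm) begins 54 mm behind the grasp point. The pads swing forward as they close: fully open they stand 13 mm farther back than shut.
Start: joints at [1.387, 0.385, 0.008, 0, -1.194, -0.259], TCP at [267.761, 564.715, 197.612] pointing down, gripper open.
Joint ranges: [-3.14, 3.14], [-1.21, 2.06], [-1.07, 1.41], [-3.16, 2.05], [-2.99, -0.16], [-3.1, 3.1]. Speed limits (rad/s): [2.79, 2.79, 3.14, 3.14, 3.14, 3.14].

## Interface

Orientations are given as a unit quaternion [x, y, z, w].
In Python, from bench import arm gives the robot as it stands.
- The arm moves only by the tool arm_command, never from a script. Its argument "commands" is one flat list of numbers, 4 for each row, row after row: the shift along the tool's x, y, z in m, then the turn about the tool's z in degrees. In form: [tx, ty, tz, roll, tx, ty, tz, roll, ...]. A call has exactly 5 rows; each row shifts and turns the pose as measured when the row begins, along the tool's axes as they then stand; what a row does not reach is not made up. A row lasts 1/10 s, in which the tool goes at most 50 mm and 8.59 degrees, less where a joint would pass 70% of its speed; a pose out of reach is approached as far as the arm can. A call with a gripper value outside its range is refused whole. "jaw" is the opening, from 0 (shut) to 1 (fully open), set as the call begins (left out, the last holds). The fingers move at their own pace and stop on an object; the grip force is fixed at half the most. Time passes only in rows, so rows that do not move let the fingers close, or fill a call up. It gives the time, the measured TCP pose, the force and the opening at its end, in the units of the state.
- arm.read_state(): the state, without advancing time (a new reading comes with each control period).
- arm.get_image(name): name is "scene" or "top" or "wrist"; returns the picture (480x640x3 uint8, red, green, blue); there is no depth.
- arm.camera_info(name): a dict with "camera_matrix" (3x3 intrinsics, pixels), "world_from_camera" (4x4, takes a point from camera to world coordinates). Camera axes: x right, y down, z forward; pixel columns grow to the right and rows downward; lengths in mm; the calibration is good to about 2 mm. A picture is of the moment at which its call begins: read the wrist's pose just before it. camera_info takes no time and is no camera call; for the wrist camera it gives the pose at the moment of the call.
- arm.job_done(): hands the job in, once; it reports no verdict.
Trained networks look in the newest picture that a camera, given by its name, has taken for a name from the list of things; names that differ only in an ending like _2 or _b are one class to them, and where a whole thing is asked for, a point or a joint stands for the part that bears it (a point fixed in the world has none). Each returns a list of dicts, best first, with "confidence" (0 to 1); they miss things now and then, are a little off and sometimes report something else, mostly with a low value. They report only what shows in the picture. A call takes as long as a camera call. They do not tell look-alikes from the thing itself.
- arm.regions_of(camera, target): "mask" (480x640 bool, what is visible of it).
- arm.place_of(camera, target): "centre" ([x, y, z] in mm, in the coordinates of the camera as it stood for that picture, good to about 4 mm: a listed point, or the origin of a listed thing).
The state is a dict: "clock": time; "joints": joint angles; "joint_vel": joint speeds; "joint_efforts": joint torques, N m; "position": TCP position; "ee_rot": TCP orientation; "contact_force": force on the tool from outside, world axes, zero at the start; "wrist_torque": the same for the moment, N m; "gripper_width": finger opening in mm.
Only numpy, scipy, OpenCV 4.12 (cv2) and the standard library are available. Lean on these libraries where they do the work, as an engineer would, in place of code of your own. Each camera call takes 0.05 s, during which the arm holds its last target.

## Working session

There is one attempt and no reset: what is moved stays moved. The work goes in short steps, Python scripts to look and compute and a tool call to move; the robot and the scene stay as the last step left them, time stands still between calls to the robot, and variables do not carry over. Pictures are saved under pics/ and viewed, and the job is handed in when it is done.

Besides the shell and the picture viewer there is one more tool, called after "Call:" in YAML: its name, and indented under it one key for each argument. arm_command: Moves the arm, as the interface text tells. Its arguments: {"type":"object","properties":{"commands":{"type":"array"},"jaw":{"type":"number"}},"required":["commands"]}

```bash
mkdir -p pics; ls
python3 - <<'E'
from bench import arm
import cv2, numpy as np
print(arm.read_state())
for n in ["scene","top","wrist"]:
    im=arm.get_image(n); cv2.imwrite(f"pics/{n}0.png",im[:,:,::-1])
    ci=arm.camera_info(n); print(n,np.round(ci["camera_matrix"],1).tolist(),np.round(ci["world_from_camera"],3).tolist())
    W=np.array(ci["world_from_camera"])
    for t in ["deck","key_top","lane_end","tile"]:
        for r in arm.place_of(n,t)[:3]:
            print(t,round(r["confidence"],2),np.round(W@np.r_[r["centre"],1],1)[:3])
E
```

```text
pics
{'clock': 0.0, 'joints': array([ 1.38658969e+00,  3.85547360e-01,  6.61230839e-03, -4.94061280e-04,
       -1.19401410e+00, -2.58608186e-01]), 'joint_vel': array([ 0.00035135,  0.00161235, -0.00013749, -0.00028768,  0.00108381,
       -0.00024545]), 'joint_efforts': array([-1.14128616e-03, -3.92291200e+01,  1.88398182e+01,  4.18628097e+00,
       -4.70735933e-03,  1.10351472e-06]), 'position': array([267.50149173, 564.12090744, 196.52267136]), 'ee_rot': array([ 9.75568735e-01, -2.19691673e-01, -1.89411312e-04,  1.08420691e-03]), 'contact_force': array([ 0.00728028, -0.69787233,  0.08850633]), 'wrist_torque': array([-0.05464079,  0.01227565,  0.03896352]), 'gripper_width': 85.4391018131594}
scene [[455.5, 0.0, 319.6], [0.0, 455.5, 247.9], [0.0, 0.0, 1.0]] [[0.484, 0.612, -0.625, 1217.551], [0.875, -0.321, 0.362, -373.086], [0.021, -0.723, -0.691, 818.662], [0.0, 0.0, 0.0, 1.0]]
deck 0.79 [587.6  21.6  62.2]
key_top 0.62 [531.1  69.5  57.8]
lane_end 0.65 [583.9 115.5  32.1]
tile 0.83 [ 581.2 -201.    10.1]
tile 0.58 [ 641.6 -293.6   18.4]
top [[610.2, 0.0, 328.0], [0.0, 610.2, 239.1], [0.0, 0.0, 1.0]] [[0.002, -0.993, 0.121, 386.35], [-1.0, -0.003, -0.007, 17.25], [0.007, -0.121, -0.993, 1642.061], [0.0, 0.0, 0.0, 1.0]]
deck 0.58 [591.4  24.1  64.8]
key_top 0.75 [528.3  66.9  60.6]
lane_end 0.86 [586.  116.   33.8]
tile 0.84 [598.9 -52.   88.8]
tile 0.67 [ 646.3 -296.5   14.6]
tile 0.62 [ 586.6 -201.8    8.8]
wrist [[395.8, 0.0, 322.7], [0.0, 395.8, 239.6], [0.0, 0.0, 1.0]] [[-0.428, -0.856, -0.289, 340.403], [-0.904, 0.405, 0.138, 529.292], [-0.001, 0.32, -0.948, 373.339], [0.0, 0.0, 0.0, 1.0]]
```

View pics/scene0.png

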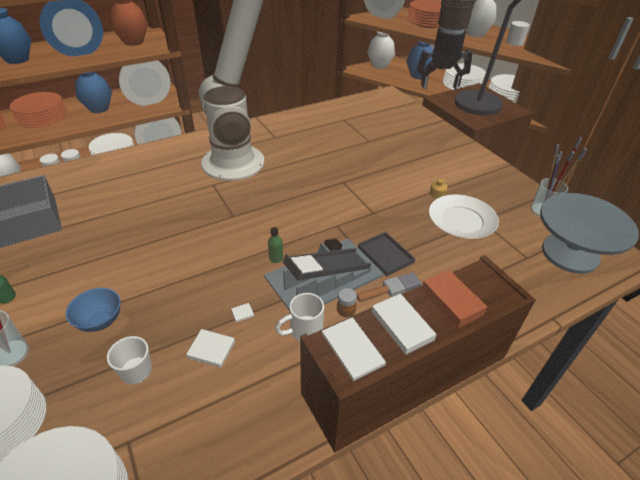

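View pics/top0.png

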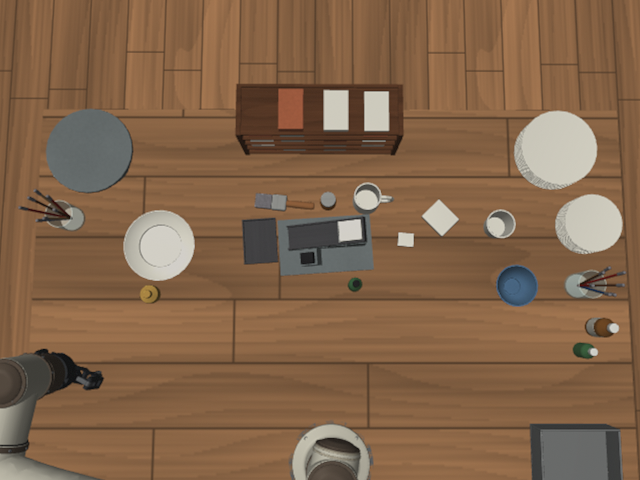

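View pics/wrist0.png

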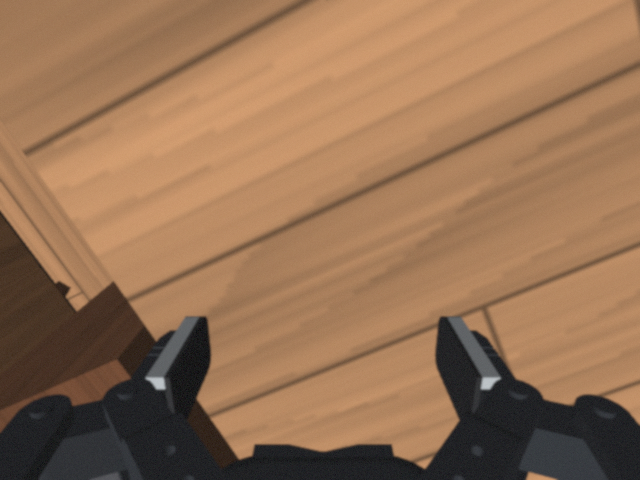

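The scene camera shows the ejector at about (330,270), with the white tile in its pocket at (307,264), the key at (333,243) and the tray at (385,253). Larger and smaller look-alike tiles lie at (211,347) and (243,312). In the top view the lane runs downhill to the left, with the key at (308,258). I'll refine the deck's pose with a mask and edge overlay.

```bash
cat > h.py <<'E'
import numpy as np, cv2
from scipy.spatial.transform import Rotation as R
def deckT(x,y,yaw,z=62):
    T=np.eye(4); T[:3,:3]=(R.from_euler('z',yaw,degrees=True)*R.from_euler('x',-20,degrees=True)).as_matrix(); T[:3,3]=[x,y,z]; return T
def proj(ci,P):
    P=np.atleast_2d(P); W=np.linalg.inv(np.array(ci["world_from_camera"])); c=(W[:3,:3]@P.T).T+W[:3,3]
    K=np.array(ci["camera_matrix"]); q=(K@c.T).T; return q[:,:2]/q[:,2:]
def tr(T,P): P=np.atleast_2d(np.array(P,float)); return (T[:3,:3]@P.T).T+T[:3,3]
POLY={'lane':([[-28,-112,10],[28,-112,10],[28,98,10],[-28,98,10]],(255,255,0)),
'wallout':([[-32,-112,10],[32,-112,10],[32,98,10],[-32,98,10]],(0,255,0)),
'tile':([[-26,-109,12],[26,-109,12],[26,-49,12],[-26,-49,12]],(0,0,255)),
'key':([[-74,27,13],[-44,27,13],[-44,63,13],[-74,63,13]],(255,0,255)),
'end':([[-28,98,0],[28,98,0],[28,98,10],[-28,98,10]],(0,255,255))}
def overlay(im,ci,T,s,box):
    x0,y0,x1,y1=box
    o=cv2.resize(im[y0:y1,x0:x1,::-1].copy(),None,fx=s,fy=s,interpolation=cv2.INTER_CUBIC)
    for k,(P,c) in POLY.items():
        q=(proj(ci,tr(T,P))-[x0-.5,y0-.5])*s
        cv2.polylines(o,[np.round(q).astype(np.int32)],True,c,1)
    return o
E
python3 - <<'E'
from bench import arm
from h import *
T=deckT(589,23,3.5)
for n,b,s in [("top",(230,190,390,300),5),("scene",(250,220,430,320),4)]:
    im=arm.get_image(n)
    cv2.imwrite(f"pics/{n}1.png",overlay(im,arm.camera_info(n),T,s,b))
E
```

```text
(no output)
```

View pics/top1.png

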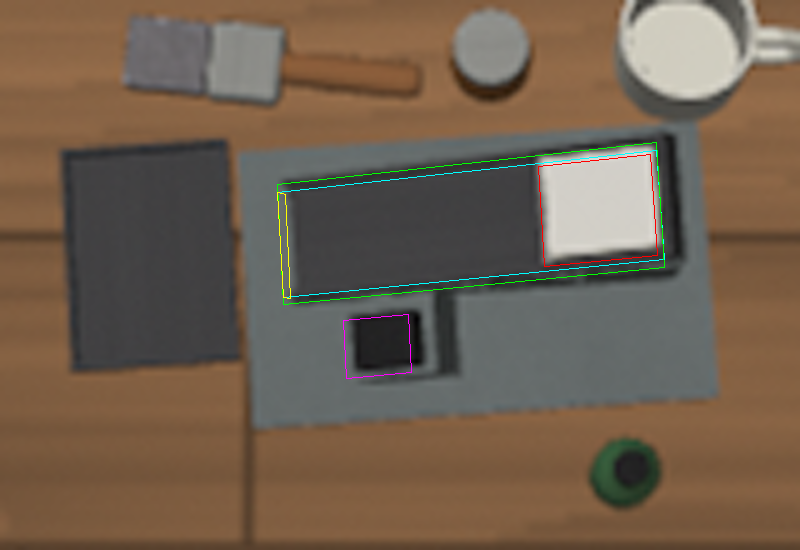

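View pics/scene1.png

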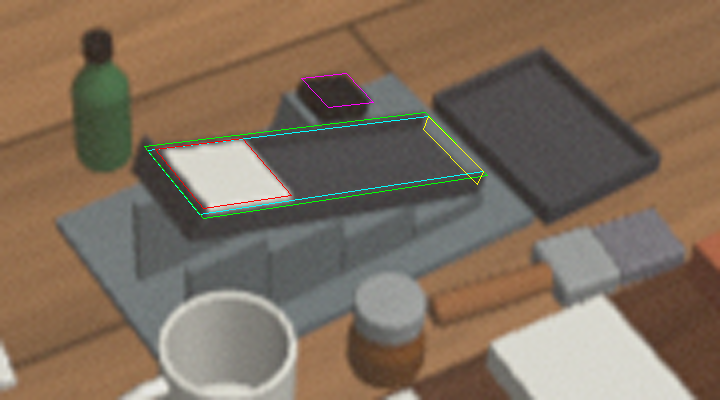

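```bash
cat >> h.py <<'E'
def plan(st,tgt,ang,n,rmax=8,step=48):
    """rows in tool axes toward tgt (world mm), tool-y world angle ang deg"""
    p=np.array(st["position"]);M=R.from_quat(st["ee_rot"]).as_matrix();out=[]
    a=np.degrees(np.arctan2(M[1,1],M[0,1]))
    print("pos",np.round(p,1),"yang",round(a,2),"tilt",np.round(M[:,2],4),"F",np.round(st["contact_force"],2),"w",round(st["gripper_width"],1),"t",st["clock"])
    for i in range(n):
        d=np.array(tgt)-p; L=np.linalg.norm(d); d=d*min(1,step/max(L,1e-9))
        a=np.degrees(np.arctan2(M[1,1],M[0,1])); r=-((ang-a+180)%360-180); r=np.clip(r,-rmax,rmax)
        out+=[*np.round(M.T@d/1000,3),round(r,1)]
        p=p+d; M=M@R.from_euler('z',r,degrees=True).as_matrix()
    print([float(v) for v in out])
E
python3 - <<'E'
from bench import arm
from h import *
plan(arm.read_state(),[558,60,160],-177,10)
E
```

```text
pos [267.8 564.7 197.6] yang -115.37 tilt [-0. -0. -1.] F [ 0.32  0.13 -0.47] w 85.6 t 0.85
[0.039, 0.027, 0.003, 8.0, 0.043, 0.022, 0.003, 8.0, 0.045, 0.015, 0.003, 8.0, 0.047, 0.009, 0.003, 8.0, 0.048, 0.002, 0.003, 8.0, 0.048, -0.004, 0.003, 8.0, 0.047, -0.011, 0.003, 8.0, 0.045, -0.017, 0.003, 5.6, 0.043, -0.022, 0.003, 0.0, 0.043, -0.022, 0.003, -0.0]
```

Call:
arm_command:
  commands: [0.039, 0.027, 0.003, 8.0, 0.043, 0.022, 0.003, 8.0, 0.045, 0.015, 0.003, 8.0, 0.047, 0.009, 0.003, 8.0, 0.048, 0.002, 0.003, 8.0]
  jaw: 0.53

```text
clock: 1.35
position: [386.7, 355.9, 181.5]
ee_rot: [0.837, -0.547, 0.0, -0.002]
contact_force: [0.0, 1.3, 0.3]
gripper_width: 45.3
```

Run:
```python
from bench import arm
from h import *
plan(arm.read_state(),[558,60,160],-177,10)
```

```text
pos [386.7 355.9 181.5] yang -156.33 tilt [ 0.0019  0.0028 -1.    ] F [0.03 1.27 0.33] w 45.3 t 1.35
[0.048, -0.005, 0.003, 8.0, 0.046, -0.012, 0.003, 8.0, 0.044, -0.018, 0.003, 4.7, 0.043, -0.022, 0.003, 0.0, 0.043, -0.022, 0.003, 0.0, 0.043, -0.022, 0.003, -0.0, 0.043, -0.022, 0.003, -0.0, 0.006, -0.003, 0.0, -0.0, 0.0, 0.0, 0.0, -0.0, 0.0, 0.0, 0.0, -0.0]
```

Call:
arm_command:
  commands: [0.048, -0.005, 0.003, 8.0, 0.046, -0.012, 0.003, 8.0, 0.044, -0.018, 0.003, 4.7, 0.043, -0.022, 0.003, 0.0, 0.043, -0.022, 0.003, 0.0]

```text
clock: 1.85
position: [508.2, 138.8, 167.6]
ee_rot: [0.72, -0.694, 0.0, -0.004]
contact_force: [0.3, 2.1, -0.8]
gripper_width: 45.2
```

Run:
```python
from bench import arm
from h import *
plan(arm.read_state(),[558,60,150],-177,5)
```

```text
pos [508.2 138.8 167.6] yang -177.92 tilt [ 0.0059  0.0056 -1.    ] F [ 0.29  2.1  -0.78] w 45.2 t 1.85
[0.041, -0.024, 0.009, -0.9, 0.04, -0.023, 0.009, 0.0, 0.0, 0.0, 0.0, -0.0, 0.0, 0.0, 0.0, -0.0, 0.0, 0.0, 0.0, -0.0]
```

Call:
arm_command:
  commands: [0.041, -0.024, 0.009, -0.9, 0.04, -0.023, 0.009, 0, 0, 0, 0, 0, 0, 0, 0, 0, 0, 0, 0, 0]

```text
clock: 2.35
position: [562.4, 51.3, 149.0]
ee_rot: [0.723, -0.691, 0.001, -0.005]
contact_force: [0.1, -0.3, -0.4]
gripper_width: 44.7
```

Run:
```python
from bench import arm
from h import *
plan(arm.read_state(),[558,60,150],-177,2)
T=deckT(589,19,3.5)
im=arm.get_image("wrist"); ci=arm.camera_info("wrist"); W=np.array(ci["world_from_camera"]); print(np.round(W,2).tolist())
cv2.imwrite("pics/w2.png",im[:,:,::-1])
cv2.imwrite("pics/w2o.png",overlay(im,ci,T,1.25,(0,0,640,480)))
for t in ["deck","key_top","lane_end","tile"]:
    for r in arm.place_of("wrist",t)[:3]:
        print(t,round(r["confidence"],2),np.round(W@np.r_[r["centre"],1],1)[:3])
for n,b,s in [("top",(230,190,390,300),5),("scene",(250,220,430,320),4)]:
    im=arm.get_image(n)
    cv2.imwrite(f"pics/{n}2.png",overlay(im,arm.camera_info(n),T,s,b))
```

```text
pos [562.4  51.3 149. ] yang -177.47 tilt [ 0.0075  0.0056 -1.    ] F [ 0.07 -0.26 -0.39] w 44.7 t 2.35
[-0.009, 0.004, -0.001, -0.5, 0.0, 0.0, 0.0, 0.0]
[[-1.0, -0.05, -0.01, 563.05], [-0.05, 0.94, 0.33, -31.67], [-0.01, 0.33, -0.95, 324.51], [0.0, 0.0, 0.0, 1.0]]
deck 0.94 [590.8  22.4  63.6]
deck 0.19 [683.8 -96.1   3.8]
key_top 0.64 [530.3  68.6  64.2]
lane_end 0.64 [583.8 108.8  27.8]
tile 0.65 [596.8 -49.7  86.9]
```

View pics/w2o.png

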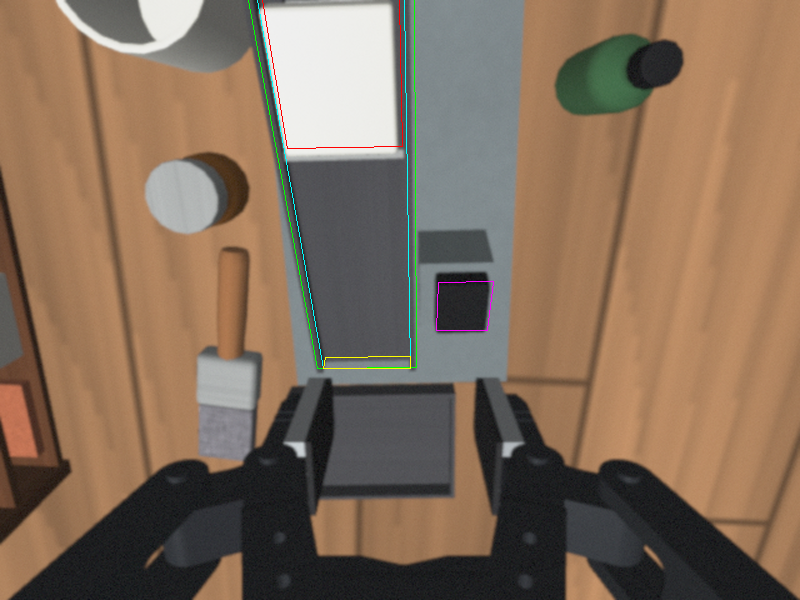

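View pics/scene2.png

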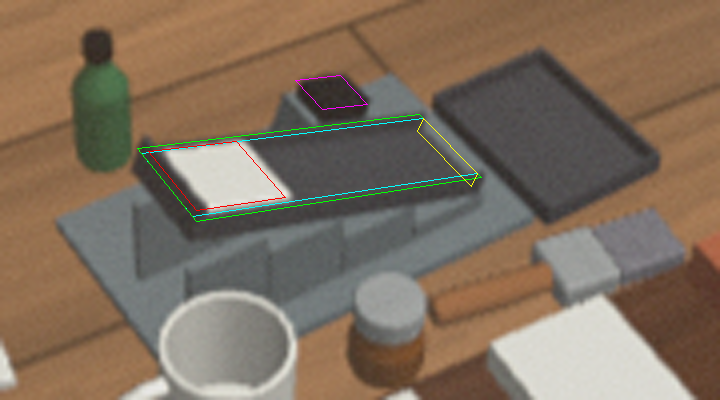

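The wrist overlay fits: key at (462,305) and lane from (345,160) to (365,360), in the 1.25x picture. I'm using deck at about (589, 20.5, 62) with yaw 3.5°, and will now hover above the press spot.

Run:
```python
from bench import arm
from h import *
T=deckT(589,20.5,3.5)
t=tr(T,[[-30,45,0]])[0]; print(t, tr(T,[[-59,45,13]]))
plan(arm.read_state(),[t[0],t[1],85],-176.5,4,step=25)
```

```text
[556.47444725  60.87583952  46.60909355] [[527.2571003   63.54340056  58.82509762]]
pos [562.5  52.  149.4] yang -177.39 tilt [ 0.0082  0.0059 -0.9999] F [ 0.23 -1.7   0.38] w 45.1 t 2.7
[-0.003, 0.002, 0.025, -0.9, -0.003, 0.002, 0.025, 0.0, -0.002, 0.001, 0.015, -0.0, 0.0, 0.0, 0.0, -0.0]
```

Call:
arm_command:
  commands: [-0.004, 0.002, 0.025, -0.9, -0.004, 0.002, 0.025, 0, -0.003, 0.001, 0.015, 0, 0, 0, 0, 0, 0, 0, 0, 0]

```text
clock: 3.2
position: [558.6, 65.9, 85.1]
ee_rot: [0.73, -0.683, 0.003, -0.007]
contact_force: [-0.2, 0.3, 0.5]
gripper_width: 45.4
```

Run:
```python
from bench import arm
from h import *
T=deckT(589,20.5,3.5)
plan(arm.read_state(),[556.5,62,85],-176.5,2,step=25)
im=arm.get_image("wrist"); ci=arm.camera_info("wrist")
cv2.imwrite("pics/w3o.png",overlay(im,ci,T,1.25,(0,0,640,480)))
im=arm.get_image("scene")
cv2.imwrite("pics/scene3.png",cv2.resize(im[220:320,250:430,::-1],None,fx=4,fy=4))
```

```text
pos [558.6  65.9  85.1] yang -176.21 tilt [ 0.0136  0.0072 -0.9999] F [-0.22  0.32  0.5 ] w 45.4 t 3.2
[0.004, 0.002, 0.0, 0.3, 0.0, 0.0, 0.0, -0.0]
```

View pics/w3o.png

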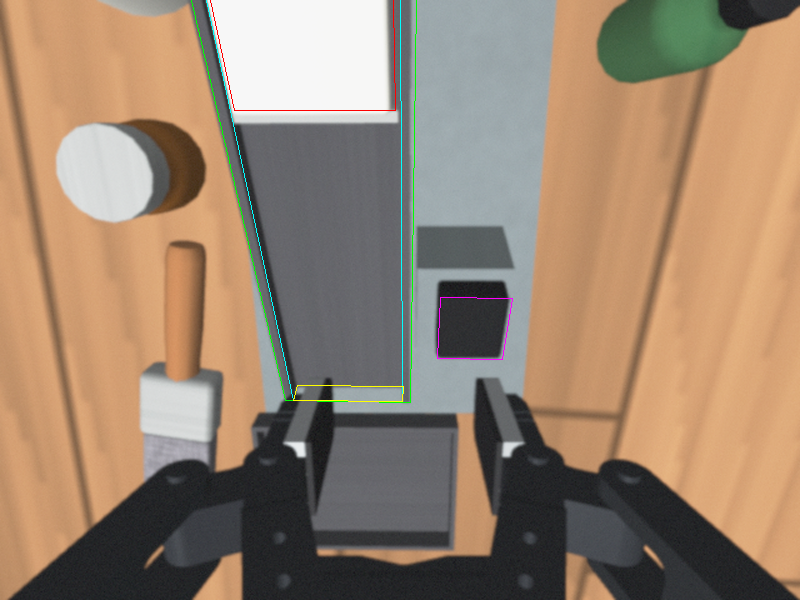

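View pics/scene3.png

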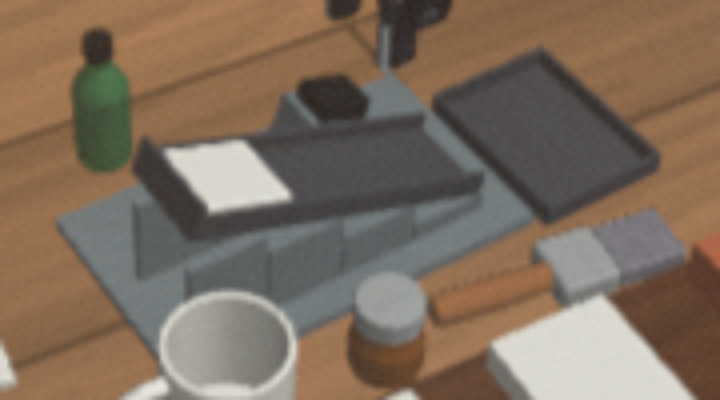

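Run:
```python
from bench import arm
from h import *
st=arm.read_state(); M=R.from_quat(st["ee_rot"]).as_matrix(); p=st["position"]; ci=arm.camera_info("wrist")
for s in (0,4,8,12):
  for ux in (11,):
    print(s,[(proj(ci,p+M@np.array([ux,uy,-s]))[0]*1.25).round(0).tolist() for uy in (22.5,30,37,-22.5,-30,-37)])
```

```text
0 [[458.0, 329.0], [477.0, 329.0], [496.0, 329.0], [340.0, 329.0], [321.0, 329.0], [302.0, 329.0]]
4 [[459.0, 333.0], [479.0, 333.0], [498.0, 333.0], [339.0, 333.0], [319.0, 333.0], [300.0, 333.0]]
8 [[460.0, 337.0], [480.0, 337.0], [500.0, 337.0], [338.0, 337.0], [317.0, 337.0], [298.0, 337.0]]
12 [[461.0, 341.0], [482.0, 341.0], [502.0, 341.0], [336.0, 341.0], [315.0, 341.0], [296.0, 341.0]]
```

Run:
```python
from bench import arm
from h import *
st=arm.read_state(); M=R.from_quat(st["ee_rot"]).as_matrix(); p=st["position"]; ci=arm.camera_info("scene")
im=arm.get_image("scene"); x0,y0=300,170;s=8
o=cv2.resize(im[y0:y0+75,x0:x0+100,::-1],None,fx=s,fy=s,interpolation=cv2.INTER_CUBIC)
for k,c in ((0,(0,0,255)),(10,(0,255,255)),(20,(0,255,0)),(30,(255,0,0)),(40,(255,0,255))):
  for uy in (22.5,-22.5,36,-36):
    a=[proj(ci,p+M@np.array([ux,uy,-k]))[0] for ux in(-11,11)]
    a=[tuple(int(v) for v in (q-[x0-.5,y0-.5])*s) for q in a]
    cv2.line(o,a[0],a[1],c,1)
cv2.imwrite("pics/s4.png",o)
w=arm.get_image("wrist"); cv2.imwrite("pics/w4.png",cv2.resize(w[270:480,200:460,::-1],None,fx=3,fy=3)[:600])
```

```text
(no output)
```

View pics/s4.png

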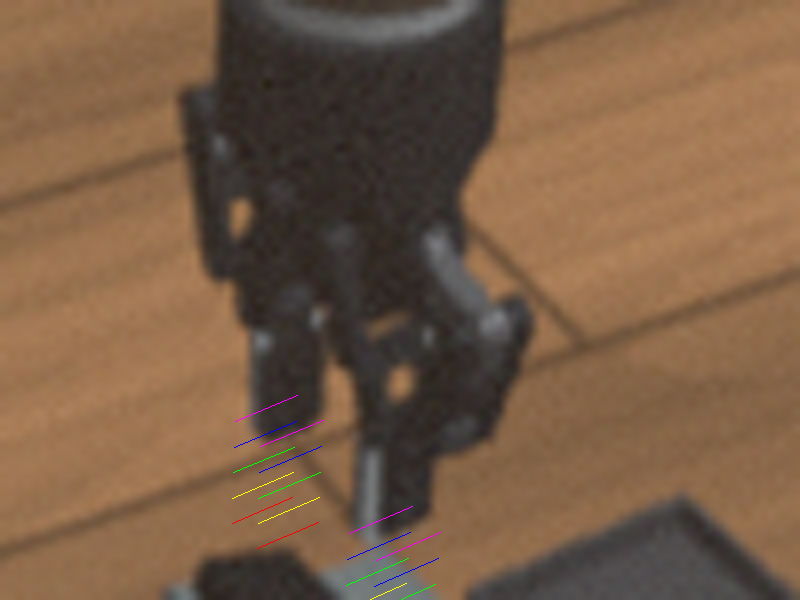

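View pics/w4.png

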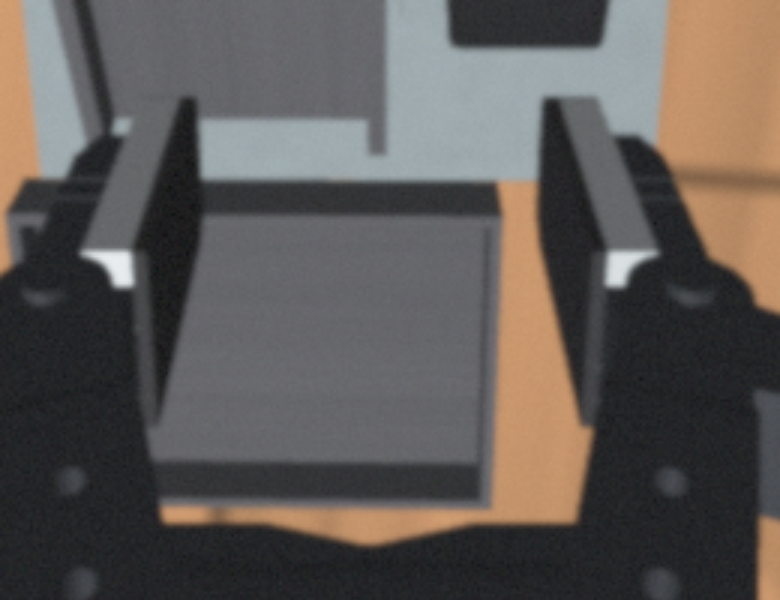

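The pictures put the fingertips about 35 mm behind the reported TCP (key fingertip at (290,430) in the 8x crop, with a clear gap to the key). I'll go down in small steps and check each one.

Call:
arm_command:
  commands: [0.002, 0.001, 0.007, 0.3, 0.002, 0.001, 0.007, 0, 0, 0, 0.006, 0, 0, 0, 0, 0, 0, 0, 0, 0]

```text
clock: 3.9
position: [558.0, 61.1, 65.1]
ee_rot: [0.728, -0.686, 0.003, -0.009]
contact_force: [-0.3, -0.2, -0.0]
gripper_width: 44.8
```

```bash
cat > look.py <<'E'
import sys
from bench import arm
from h import *
n=sys.argv[1]
st=arm.read_state(); plan(st,[556.5,62,st["position"][2]],-176.5,1)
M=R.from_quat(st["ee_rot"]).as_matrix(); p=st["position"]; ci=arm.camera_info("scene")
im=arm.get_image("scene"); x0,y0=300,190;s=8
o=cv2.resize(im[y0:y0+75,x0:x0+100,::-1],None,fx=s,fy=s,interpolation=cv2.INTER_CUBIC)
cv2.imwrite(f"pics/s{n}.png",o)
w=arm.get_image("wrist"); cv2.imwrite(f"pics/w{n}.png",w[:,:,::-1])
E
python3 look.py 5
```

```text
pos [558.   61.1  65.1] yang -176.63 tilt [ 0.0171  0.0088 -0.9998] F [-0.27 -0.22 -0.01] w 44.8 t 3.9
[-0.001, 0.001, -0.0, -0.1]
```

View pics/s5.png

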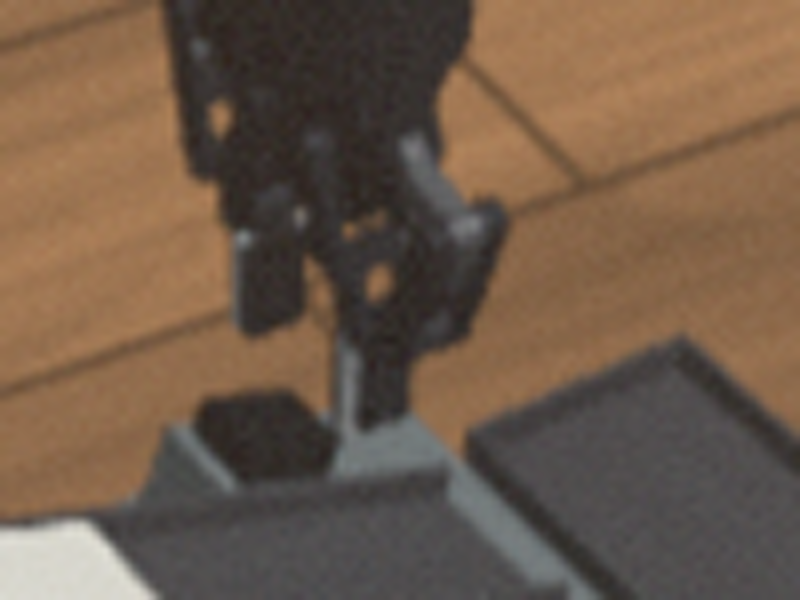

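View pics/w5.png

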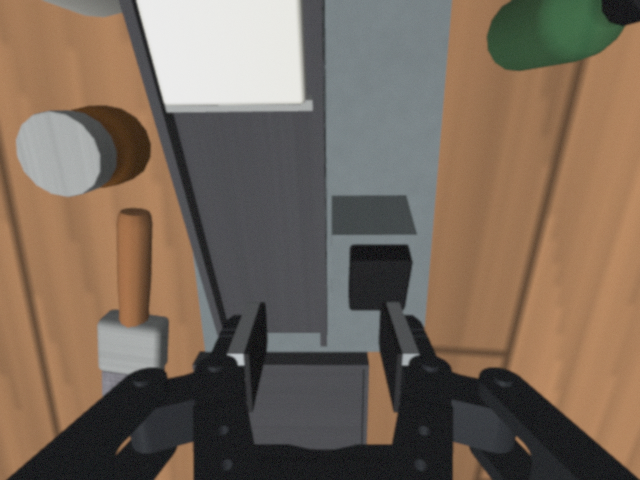

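The fingers hang over the key and lane: key fingertip at (270,330), key top at about (265,430). The gap is about 30 mm, since 20 mm of travel moved the tip 60 px.

Call:
arm_command:
  commands: [-0.001, 0.001, 0.007, 0, 0, 0, 0.007, 0, 0, 0, 0.005, 0, 0, 0, 0, 0, 0, 0, 0, 0]

```text
clock: 4.5
position: [557.4, 62.7, 44.4]
ee_rot: [0.728, -0.686, 0.003, -0.009]
contact_force: [-0.0, -0.2, -0.6]
gripper_width: 45.4
```

```bash
python3 look.py 6
```

```text
pos [557.4  62.7  44.4] yang -176.62 tilt [ 0.0173  0.009  -0.9998] F [-0.01 -0.23 -0.63] w 45.4 t 4.5
[0.001, 0.001, -0.0, -0.1]
```

View pics/s6.png

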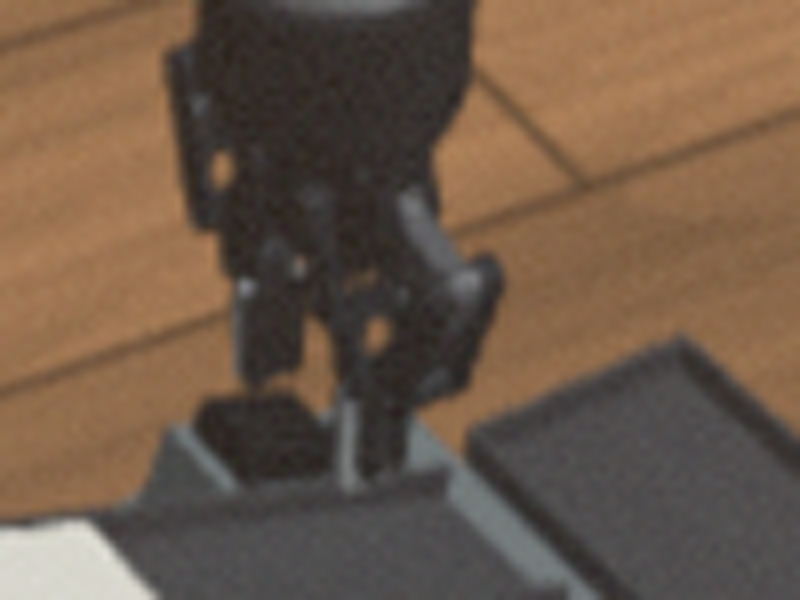

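View pics/w6.png

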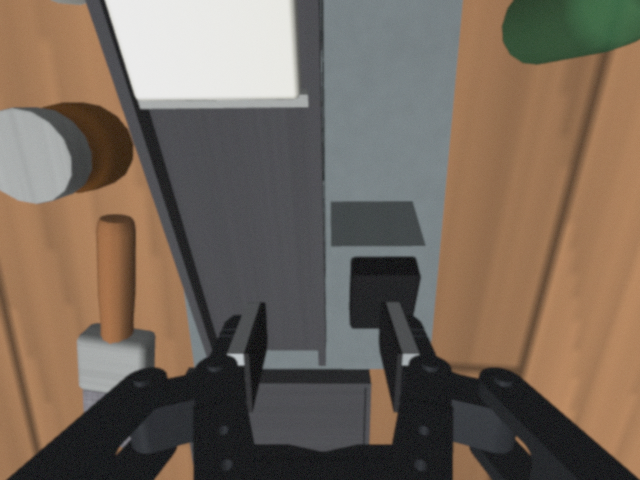

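Call:
arm_command:
  commands: [0.003, 0, 0.005, 0, 0, 0, 0.004, 0, 0, 0, 0, 0, 0, 0, 0, 0, 0, 0, 0, 0]

```text
clock: 5.1
position: [558.1, 59.5, 35.2]
ee_rot: [0.728, -0.686, 0.004, -0.01]
contact_force: [-0.6, 0.3, -0.6]
gripper_width: 45.1
```

```bash
python3 look.py 7
```

```text
pos [558.1  59.5  35.2] yang -176.63 tilt [ 0.0185  0.0094 -0.9998] F [-0.56  0.29 -0.59] w 45.1 t 5.1
[-0.003, 0.001, -0.0, -0.1]
```

View pics/s7.png

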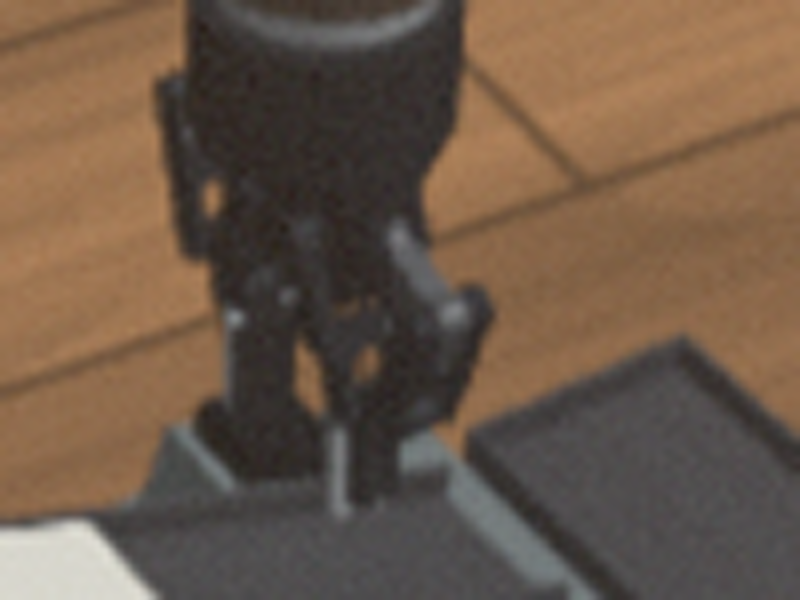

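View pics/w7.png

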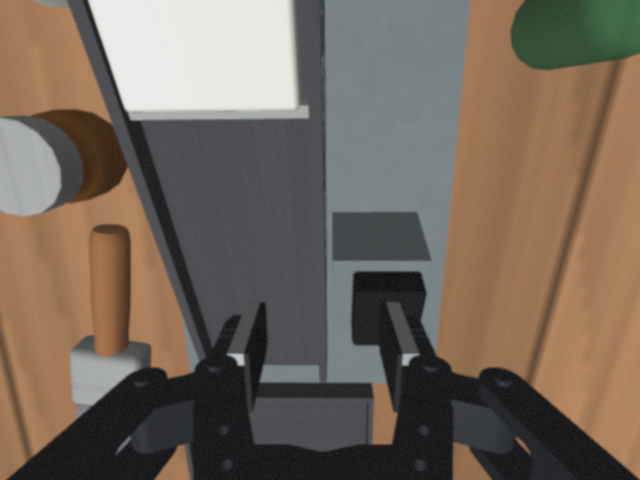

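The key fingertip is just above the key (top face rows 290–343, tip at row 303), and the lane finger is centred between the walls. Now I'll press.

Call:
arm_command:
  commands: [0, 0, 0.003, 0, 0, 0, 0.003, 0, 0, 0, 0.003, 0, 0, 0, 0.003, 0, 0, 0, 0.002, 0]

```text
clock: 5.7
position: [558.9, 59.8, 21.4]
ee_rot: [0.728, -0.686, 0.004, -0.01]
contact_force: [-1.3, 0.1, 3.5]
gripper_width: 45.2
```

```bash
python3 look.py 8
```

```text
pos [558.9  59.8  21.4] yang -176.59 tilt [ 0.0198  0.0095 -0.9998] F [-1.34  0.15  3.49] w 45.2 t 5.7
[-0.002, 0.002, -0.0, -0.1]
```

View pics/w8.png

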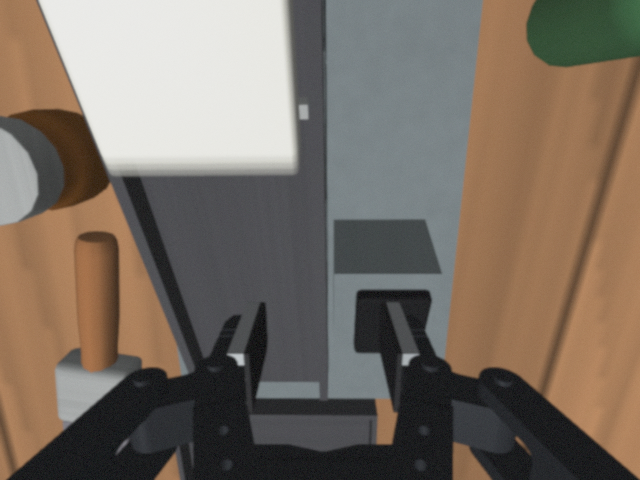

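View pics/s8.png

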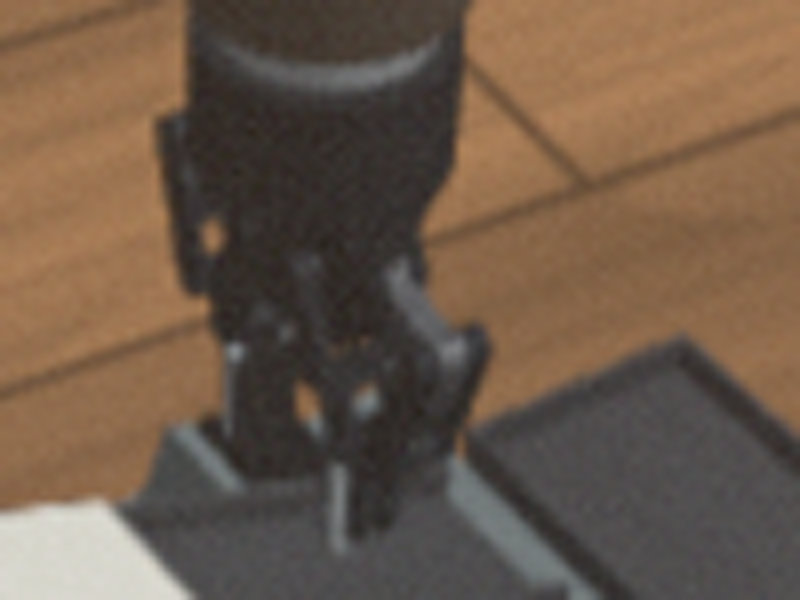

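The tile is free and sliding: its leading edge is at row 170, past the lip. I keep pressing to the bottom.

Call:
arm_command:
  commands: [0, 0, 0.002, 0, 0, 0, 0.001, 0, 0, 0, 0.001, 0, 0, 0, 0.001, 0, 0, 0, 0.001, 0]

```text
clock: 6.3
position: [559.1, 59.9, 18.6]
ee_rot: [0.728, -0.685, 0.004, -0.01]
contact_force: [-3.4, 1.7, 8.8]
gripper_width: 45.1
```

```bash
python3 look.py 9
```

```text
pos [559.1  59.9  18.6] yang -176.5 tilt [ 0.02    0.0085 -0.9998] F [-3.37  1.68  8.77] w 45.1 t 6.3
[-0.002, 0.003, -0.0, 0.0]
```

View pics/w9.png

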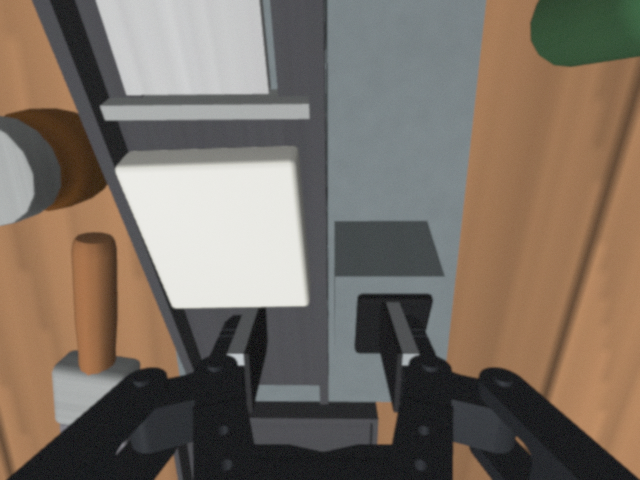

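View pics/s9.png

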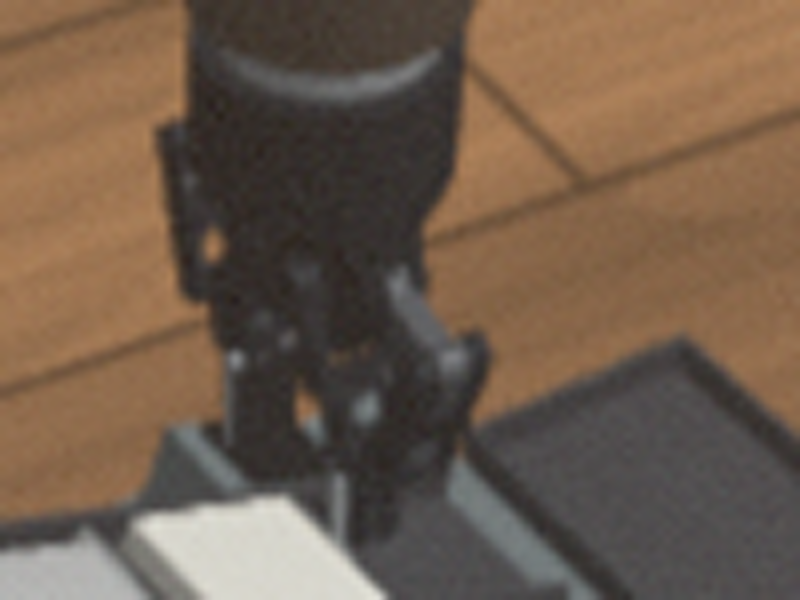

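The tile lies flat against the lane finger: rows 150–305, past the lip at row 108. The force is 8.8 N, so the key is bottomed. I'll check that it is steady and measure the tile.

Run:
```python
from bench import arm
from h import *
T=deckT(589,20.5,3.5)
for i in range(5):
    im=arm.get_image("wrist"); st=arm.read_state(); print(st["clock"],np.round(st["position"],1),np.round(st["contact_force"],1))
ci=arm.camera_info("wrist")
for y in (2,5,8):
    POLY.clear(); POLY['t']=([[-26,y-30,12],[26,y-30,12],[26,y+30,12],[-26,y+30,12]],(0,0,255)); print(y,proj(ci,tr(T,POLY['t'][0])).round(0).tolist())
W=np.array(ci["world_from_camera"])
for r in arm.place_of("wrist","tile")[:3]:
    w=W@np.r_[r["centre"],1]; print(r["confidence"],(np.linalg.inv(T)@w).round(1))
im=arm.get_image("wrist");cv2.imwrite("pics/w10.png",im[:,:,::-1])
print(arm.read_state()["contact_force"])
```

```text
6.45 [559.1  59.9  18.6] [-2.9 -0.3  9.5]
6.5 [559.1  59.9  18.6] [-2.9  0.2  9.3]
6.55 [559.1  59.9  18.5] [-2.7  0.5  8.5]
6.6 [559.1  59.9  18.5] [-3.   1.5  8.7]
6.65 [559.1  59.9  18.6] [-2.5  0.4  9.3]
2 [[307.0, 179.0], [124.0, 178.0], [175.0, 316.0], [312.0, 317.0]]
5 [[307.0, 188.0], [128.0, 187.0], [177.0, 321.0], [312.0, 323.0]]
8 [[308.0, 197.0], [131.0, 196.0], [179.0, 326.0], [312.0, 328.0]]
0.84 [-0.4 -1.2 -1.9  1. ]
[-3.52412458 -0.36999078  8.5276282 ]
```

View pics/w10.png

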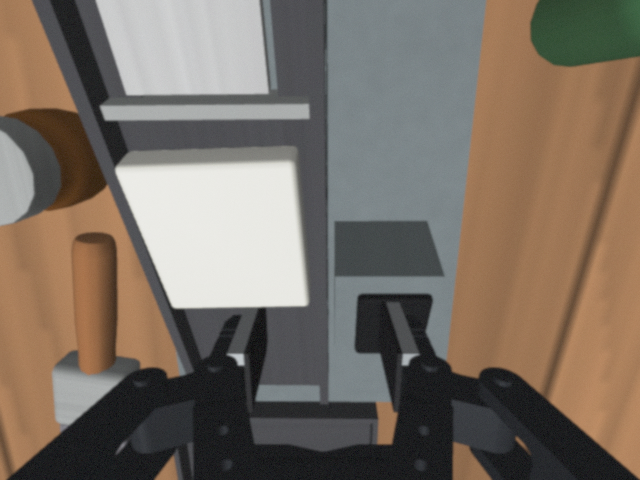

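Run:
```python
from bench import arm
print(arm.job_done()); s=arm.read_state(); print(s["clock"],s["position"],s["contact_force"])
```

```text
the job is handed in; nothing more can be done
None
the job is handed in; nothing more can be done
```

I pressed the key all the way down with one finger and caught the freed tile in the lane with the other. I handed the job in at about 6.8 s with both held; no verdict was reported.

**Last checks:**
- **Key:** the upward force held at 8.5–9.5 N, against the spring's 3.5 N at the bottom, and the reading stayed steady for about 0.3 s. I therefore take the key to be on its stop, though I could not read its travel directly.
- **Tile position:** it lies flat and still against the lane finger, with its centre at about deck y −1 to −4 mm (allowed −16 to 55) and x about 0. Its whole length is past the lip.
- **Bystanders:** I did not measure these, but nothing touched them that I could see. The jar, brush and oil bottle stand undisturbed in the last wrist picture.

**What disagreed:**
- **Fingertips:** the pictures put them roughly 30–35 mm behind the reported TCP, though the description says the TCP is at their very end. I went down by pictures and force instead of the TCP height.
- **Tool tilt:** it drifted to about 1.1°, which left the lane finger about 1 mm higher than the key finger.
- **Tile height:** the detector put the tile at −1.9 mm, within its error of about 4 mm. The pictures show it flat.
- **Finger contact with the tile:** I could not read this force separately. I infer contact because the tile is at rest on a slippery slope.

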